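# Put the dry red chopping board back in its red slot

### The job

The red chopping board has dried standing on its short end in the wooden drying stand. Turn it down onto a long edge in the middle of that same stand's slot and let go of it there; then take it again and lower it, without dropping it, right down into the red slot of the storage rack, so that it stands home on its long edge. Leave the other boards and everything else where they are.

Things in the scene. Friction and masses are not known exactly. Their poses are not given: they have to be found in the camera images.
- red_board: Red plastic chopping board, 180 x 120 x 12 mm, 0.2 kg, with a 50 x 12 mm hanging slot 17 mm from one short edge. Origin at its centre. Its x axis is normal to its face (12 mm), y along the 120 mm width, z along the 180 mm length (up at the start, hanging slot at the top). It starts on its short end in the drying stand, face square to stand_slot's x. Either long edge may end up on top.
- drying_stand: Fixed wooden drying stand: tray 92 x 236 x 12 mm with two rows of six 8 mm dowels that rise 58 mm above the tray; between the rows a slot 16 mm wide and open at both ends, along y. Origin under its centre, on the worktop; z up.
- stand_slot (a point): Middle of the floor of the drying stand's slot, 12 mm above the worktop; x across the slot, y along it, z up. Dowels stand at y = -95, -57, -19, 19, 57 and 95 mm. The board starts within 15 mm of the middle. Turned onto its long edge it belongs in the middle (within 50 mm), its centre then 60 mm above this point.
- rack: Fixed storage rack: base plate 196 x 216 x 8 mm with three white slots one behind the other, 62 mm apart, marked red, blue and green in varying order by coloured lips and coloured tops of the end panels. Origin under its centre, on the worktop.
- red_floor (a point): Middle of the floor of the red slot, 12 mm above the worktop; x across, y along the slot, z up. Two rails 15 mm apart, 36 mm high, with flared coloured lips on top (to 48 mm above the floor). End panels 188 mm apart (flaring outward in their coloured tops), 36 mm wide, rise 134 mm above the floor, 14 mm higher than a board at home. A board home in it has its centre 60 mm above this point.
- blue_floor (a point): Same point of the blue slot, which is empty and stays empty.
- green_floor (a point): Same point of the green slot, in which the green board stands.
- green_board: Green board of the same size, standing on its long edge in the green slot, its top 132 mm above the worktop; leave it. Origin at its centre.
- blue_board: Blue board of the same size, lying flat on the worktop at the left with a lemon and a peeler on it; in use, leave it. Origin at its centre.
- lemon: Yellow lemon, 76 x 56 x 55 mm, on the blue board; leave it.
- peeler: Red peeler, 170 mm long, on the blue board; leave it.
- dish_brush: Purple dish brush, 269 mm long, 62 mm high, behind the stand and rack; leave it.
- mug: Cream mug, 101 mm high, behind the rack near the tap; leave it.
- bean_tin: Short food tin, 75 mm wide and 58 mm high, behind the stand; leave it.
- spice_jar: Spice jar with green cap, 44 mm wide and 100 mm high, behind the rack; leave it.

How it is judged:
By the outcome, as a careful person would: the job done as asked, in the order asked, and still so for the second after the job is handed in, with the robot touching nothing.
It also fails if it takes over 62 s, if anything falls off the work surface, if the arm or the gripper's body presses on something with over 40 N, if the wrist force passes 120 N, or if a joint passes its speed limit or range.

### The arm

A 6-joint arm with a two-finger parallel gripper is mounted at the origin on a cart in front of the work surface, level with it; the furniture and walls round the work are solid. World frame = base frame: x ahead of the robot, y to its left, z up, the work surface at z = 0. Lengths are in m, angles in rad, forces in N, time in s.
With the tool pointing down it reaches from about 0.35 to 0.975 m from the base axis. Payload 4.9 kg.
Tool frame: the origin (TCP) lies on the front face of the gripper's body, between the roots of the fingers; the fingertips stand 73 mm ahead of it and the grasp point (between the pads) lies 54 mm ahead of it; z points along the fingers, y is the line along which they close (so a half turn about z gives the same grasp; the last joint's range is limited). The gripper opens to 85 mm and grips with 20 to 120 N. Pads are 22 mm wide; open, the fingers measure 114 mm over their backs; the gripper's body (76 mm by 85 mm) begins 54 mm behind the grasp point. The pads swing forward as they close: fully open they stand 13 mm farther back than shut.
Start: joints at [1.064, 0.053, 1.613, -0, 1.476, -0.119], TCP at [0.236, 0.579, 0.304] pointing down, gripper open.
Joint ranges: [-3.01, 3.01], [-1.01, 2.22], [0.06, 2.58], [-1.02, 4.17], [0.09, 2.62], [-3.14, 3.14]. Speed limits (rad/s): [2.57, 2.57, 3.14, 3.14, 3.14, 3.14].

### API

Orientations are given as a rotation vector (axis times angle).
In Python, from station import status, imaging, order gives the robot as it stands.
- The arm moves only by the tool arm_command, never from a script. Its argument "increments" is a list of rows, each an object with "slide": the shift along the tool's x, y, z in m, a list of three; "spin": the turn about the tool's z in degrees; "gripper": the opening, from -1 (shut) to 1 (fully open). In form: [{"slide": [x, y, z], "spin": spin, "gripper": gripper}, ...]. A call has 1 to 8 rows; each row is the pose to reach, as a shift and turn from the pose commanded when the call began, along the tool's axes at that moment; what a row does not reach only later rows make up. A row lasts 1/12 s, in which the tool goes at most 41.7 mm and 7.16 degrees, less where a joint would pass 70% of its speed; a pose out of reach is approached as far as the arm can. A call with a gripper value outside its range is refused whole. The fingers move at their own pace and stop on an object; "newtons" is the grip in N (left out, the last holds). Time passes only in rows, so rows that repeat a pose let the fingers close. It gives the time, the measured TCP pose, the force, the opening and the grip force at its end, in the units of the state.
- status.get_obs(): the state, without advancing time (a new reading comes with each control period).
- imaging.get_image(name): name is "scene" or "top" or "wrist"; returns a dict with "frame" (480x640x3 uint8, red, green, blue), "vfov" (degrees; the focal length in pixels is half the picture's height over the tangent of half this angle, whatever the lens; pixels are square), "cx", "cy" (the principal point, pixels), "view" (4x4, takes a point from world to camera coordinates); the wrist camera has in their place "mount" (4x4, takes a point from camera to tool coordinates, whose origin is the TCP and whose axes are the flange's). Camera axes: x right, y up, looking along -z (the intrinsics and any distortion apply to the point x, -y, -z); pixel columns grow to the right and rows downward; lengths in m; the calibration is good to about 2 mm. A picture is of the moment at which its call begins: read the wrist's pose just before it. There is no depth.
- order.finish_job(): hands the job in; it is judged then, once.
The state is a dict: "t": time; "q": joint angles; "dq": joint speeds; "effort": joint torques, N m; "tool_pos": TCP position; "tool_rot": TCP orientation; "contact_force": force on the tool from outside, world axes, zero at the start; "wrist_torque": the same for the moment, N m; "opening": finger opening in m; "grip_force": force on a finger pad.
Only numpy, scipy, OpenCV 4.12 (cv2) and the standard library are available. Lean on these libraries where they do the work, as an engineer would, in place of code of your own. Each camera call takes 0.05 s, during which the arm holds its last target. There are 200 camera calls.

## Working session

There is one attempt and no reset: what is moved stays moved. The work goes in short steps, Python scripts to look and compute and a tool call to move; the robot and the scene stay as the last step left them, time stands still between calls to the robot, and variables do not carry over. Pictures are saved under pics/ and viewed, at most 12 in all, crops included, and the job is handed in when it is done.

Besides the shell and the picture viewer there is one more tool, called as name([rows], argument=value, ...), one row to a line, values as JSON. arm_command: Moves the arm, as the interface text tells. Its arguments: {"type":"object","properties":{"increments":{"type":"array","items":{"type":"object","properties":{"slide":{"type":"array","items":{"type":"number"}},"spin":{"type":"number"},"gripper":{"type":"number"}}}},"newtons":{"type":"number"}},"required":["increments"]}

```bash
mkdir -p pics; ls; cat > h.py <<'E'
import numpy as np, cv2
from station import status, imaging, order
def snap(n,f):
    im=imaging.get_image(n); cv2.imwrite('pics/'+f,im['frame'][:,:,::-1]); np.save('pics/'+n+'.npy',im,allow_pickle=True); return im
def load(n): return np.load('pics/'+n+'.npy',allow_pickle=True).item()
E
python3 - <<'E'
from h import *
for n in ('scene','top'):
    im=snap(n,n+'0.png'); print({k:v for k,v in im.items() if k!='frame'})
print(status.get_obs())
E
```

```text
pics
{'vfov': 43.677171130961675, 'cx': 310.8384928244378, 'cy': 244.63631965638518, 'view': array([[ 0.9046604 , -0.42610887,  0.00455964, -0.47045956],
       [ 0.29926955,  0.64291571,  0.70505115, -0.40818351],
       [-0.30336001, -0.63646729,  0.7091418 , -1.21727383],
       [ 0.        ,  0.        ,  0.        ,  1.        ]])}
{'vfov': 42.87578702344933, 'cx': 311.7286205439396, 'cy': 238.1492941202379, 'view': array([[-0.18985653, -0.98180649, -0.00324171,  0.32538408],
       [ 0.89977757, -0.17531354,  0.39958165, -0.57821942],
       [-0.39288017,  0.07294637,  0.91669188, -1.34985404],
       [ 0.        ,  0.        ,  0.        ,  1.        ]])}
{'t': 0.1, 'q': array([ 1.06398430e+00,  5.33174017e-02,  1.61417303e+00,  1.76890081e-05,
        1.47598595e+00, -1.18987231e-01]), 'dq': array([-5.52852071e-04, -9.32766548e-04, -3.63726874e-03, -6.85699847e-05,
        4.63609147e-04, -7.48155168e-04]), 'effort': array([ 7.37916016e-04, -3.94902134e+01, -3.71365142e+01, -1.47606884e-04,
        3.83431165e-03, -2.47901147e-05]), 'tool_pos': array([0.23613815, 0.57820914, 0.30275959]), 'tool_rot': array([-6.05270515e-01, -3.08212523e+00,  2.80623565e-03]), 'contact_force': array([-0.31737055, -1.28216216, -0.29565474]), 'wrist_torque': array([-0.00325079, -0.0265753 , -0.01242991]), 'grip_force': 0.0, 'opening': 0.08532601749096172}
```

View pics/scene0.png

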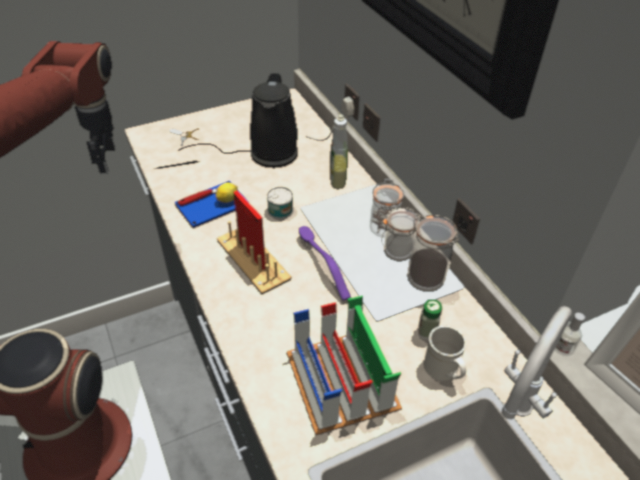

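View pics/top0.png

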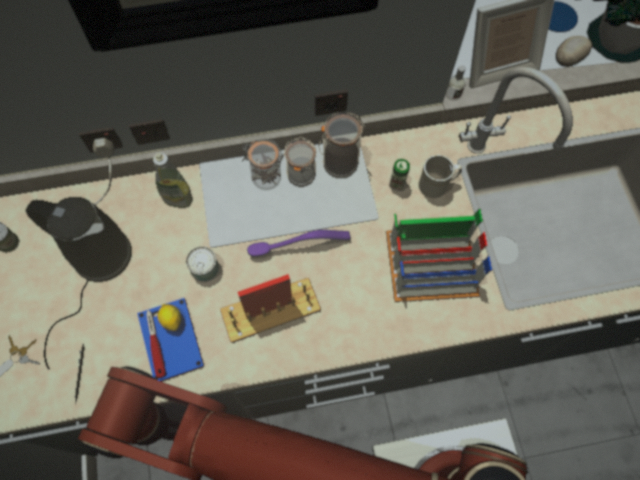

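The stand is at about (270,308) in the top view with the board upright. The rack is at (440,260), its slots ordered green (back), red (middle), blue (front). Next, enlarged crops.

```bash
python3 - <<'E'
from h import *
T=load('top')['frame'];S=load('scene')['frame']
def c(f,u,v): # 100x75 crop x4
    o=cv2.resize(f[v:v+100,u:u+133],(798//2*1,300),interpolation=cv2.INTER_CUBIC)
    for i in range(0,133,20): cv2.putText(o,str(u+i),(i*3,8),0,.3,(255,0,255)); cv2.line(o,(i*3,10),(i*3,14),(255,0,255))
    for i in range(0,100,20): cv2.putText(o,str(v+i),(0,i*3+4),0,.3,(255,0,255)); 
    return o
o=np.vstack([np.hstack([c(T,205,260),c(T,380,205)]),np.hstack([c(S,190,190),c(S,280,300)])])
cv2.imwrite('pics/c1.png',o[:,:,::-1])
E
```

```text
(no output)
```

View pics/c1.png

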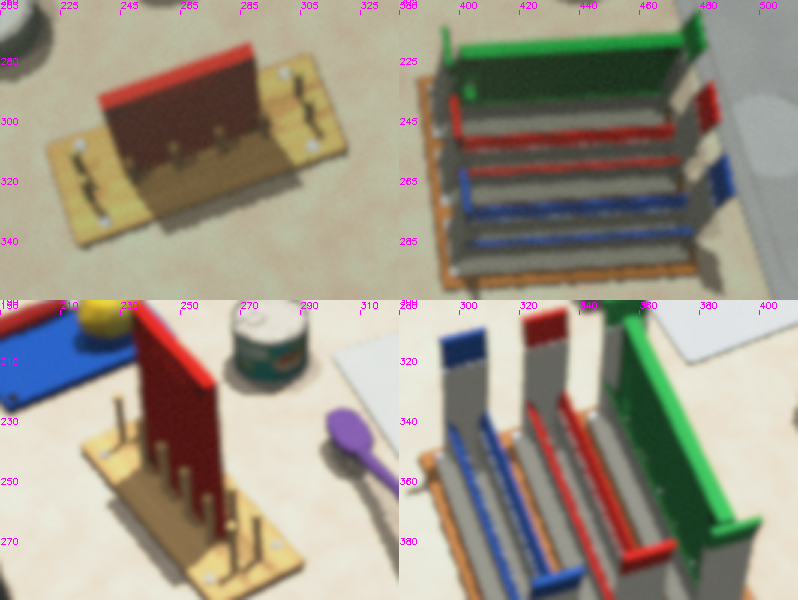

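Tray and board edges, red lips (middle slot) and base corners are readable; computing their positions.

```bash
cat >> h.py <<'E'
def ray(im,u,v,z):
    f=240/np.tan(np.radians(im['vfov']/2)); V=im['view']
    d=V[:3,:3].T@np.array([(u-im['cx'])/f,-(v-im['cy'])/f,-1]); o=-V[:3,:3].T@V[:3,3]
    return o+d*(z-o[2])/d[2]
def proj(im,p):
    f=240/np.tan(np.radians(im['vfov']/2)); V=im['view']; c=V[:3,:3]@p+V[:3,3]
    return np.array([im['cx']+f*c[0]/-c[2], im['cy']-f*c[1]/-c[2]])
E
python3 - <<'E'
from h import *
T=load('top');np.set_printoptions(precision=4,suppress=True)
t=[ray(T,205+x/3,260+y/3,.012) for x,y in((47,145),(312,53),(346,147),(80,241))]
print('tray',*t,'\nc',np.mean(t,0), np.linalg.norm(t[1]-t[0]),np.linalg.norm(t[3]-t[0]))
b=[ray(T,205+x/3,260+y/3,.192) for x,y in((98,97),(250,42),(258,54),(103,108))]
print('board',*b,'\nc',np.mean(b,0),np.linalg.norm(b[1]-b[0]))
for n,d in(('tray',t),('board',b)):
    e=d[1]-d[0]+d[2]-d[3]; print(n,np.degrees(np.arctan2(-e[0],-e[1])))
R=[ray(T,380+(x-399)/3,205+y/3,.06) for x,y in((465,144),(675,130),(680,160),(475,172))]
print('redlips',*R,'\nc',np.mean(R,0))
B=[ray(T,380+(x-399)/3,205+y/3,.008) for x,y in((418,78),(445,289),(697,271))]
print('base',*B,'\nc',(B[0]+B[2])/2,np.linalg.norm(B[1]-B[0]),np.linalg.norm(B[1]-B[2]))
e=B[2]-B[1];print(np.degrees(np.arctan2(-e[0],-e[1])))
E
```

```text
tray [0.5332 0.4581 0.012 ] [0.5706 0.2281 0.012 ] [0.4844 0.216  0.012 ] [0.448  0.4425 0.012 ] 
c [0.5091 0.3362 0.012 ] 0.2330985721945947 0.08660114856005123
board [0.5029 0.3992 0.192 ] [0.5238 0.2825 0.192 ] [0.5134 0.2783 0.192 ] [0.4938 0.3968 0.192 ] 
c [0.5085 0.3392 0.192 ] 0.11858243847622756
tray -9.174464649843205
board -9.761279567202589
redlips [ 0.5733 -0.0084  0.06  ] [ 0.5521 -0.1829  0.06  ] [ 0.5255 -0.1791  0.06  ] [ 0.5475 -0.0103  0.06  ] 
c [ 0.5496 -0.0952  0.06  ]
base [0.6608 0.0045 0.008 ] [0.4694 0.0282 0.008 ] [ 0.4445 -0.182   0.008 ] 
c [ 0.5526 -0.0888  0.008 ] 0.1928567113148486 0.21165331297544707
6.754480465853894
```

```bash
cat >> h.py <<'E'
from scipy.spatial.transform import Rotation as Ro
np.set_printoptions(precision=4,suppress=True)
def go(p,yaw,o=None):
    "slide, spin to TCP p with tool y at world yaw (deg)"
    o=o or status.get_obs(); R=Ro.from_rotvec(o['tool_rot']).as_matrix()
    y=np.degrees(np.arctan2(R[1,1],R[0,1])); s=-((yaw-y+90)%180-90)
    print('slide',R.T@(np.array(p)-o['tool_pos']),'spin',round(s,2),'yaw now',round(y,2),'pos',o['tool_pos'])
E
python3 - <<'E'
from h import *
go((.509,.337,.42),9.3); im=imaging.get_image('wrist'); print({k:v for k,v in im.items() if k!='frame'})
E
```

```text
slide [-0.3438 -0.1203 -0.1171] spin 58.48 yaw now 67.78 pos [0.2361 0.5782 0.3028]
{'vfov': 58.534442252992726, 'cx': 321.10403889469666, 'cy': 235.07527941768896, 'mount': array([[ 0.001 ,  0.9636,  0.2673,  0.0683],
       [ 1.    , -0.0008, -0.0007,  0.0001],
       [-0.0005,  0.2673, -0.9636, -0.0697],
       [ 0.    ,  0.    ,  0.    ,  1.    ]])}
```

arm_command([
  {"slide": [-0.03,-0.01,-0.025],"spin": 7},
  {"slide": [-0.06,-0.02,-0.05],"spin": 14},
  {"slide": [-0.09,-0.03,-0.075],"spin": 21},
  {"slide": [-0.12,-0.04,-0.1],"spin": 28},
  {"slide": [-0.155,-0.055,-0.117],"spin": 35},
  {"slide": [-0.19,-0.067,-0.117],"spin": 42},
  {"slide": [-0.225,-0.08,-0.117],"spin": 49},
  {"slide": [-0.26,-0.09,-0.117],"spin": 56},
])

```text
validation failed for argument at $.in...
```

```bash
python3 - <<'E'
from h import *
go((.509,.337,.42),9.3)
E
```

```text
slide [-0.3438 -0.1203 -0.1169] spin 58.48 yaw now 67.78 pos [0.2362 0.5782 0.3029]
```

Probably every row needs the gripper value.

arm_command([
  {"slide": [-0.03,-0.01,-0.025],"spin": 7,"gripper": 1},
  {"slide": [-0.06,-0.02,-0.05],"spin": 14,"gripper": 1},
  {"slide": [-0.09,-0.03,-0.075],"spin": 21,"gripper": 1},
  {"slide": [-0.12,-0.04,-0.1],"spin": 28,"gripper": 1},
  {"slide": [-0.155,-0.055,-0.117],"spin": 35,"gripper": 1},
  {"slide": [-0.19,-0.067,-0.117],"spin": 42,"gripper": 1},
  {"slide": [-0.225,-0.08,-0.117],"spin": 49,"gripper": 1},
  {"slide": [-0.26,-0.09,-0.117],"spin": 56,"gripper": 1},
])

```text
t: 0.82
tool_pos: [0.444, 0.3954, 0.4215]
tool_rot: [1.989, 2.432, 0.001]
contact_force: [0.0, 0.6, -0.1]
opening: 0.0855
grip_force: 0.0
```

```bash
python3 - <<'E'
from h import *
go((.509,.337,.42),9.3)
E
```

```text
slide [-0.0702  0.0522  0.0015] spin 2.14 yaw now 11.44 pos [0.444  0.3954 0.4215]
```

arm_command([
  {"slide": [-0.03,0.02,0],"spin": 2,"gripper": 0.2},
  {"slide": [-0.05,0.038,0],"spin": 2,"gripper": 0.2},
  {"slide": [-0.05,0.038,0],"spin": 2,"gripper": 0.2},
])

```text
t: 1.07
tool_pos: [0.4935, 0.3525, 0.4199]
tool_rot: [2.03, 2.396, -0.002]
contact_force: [-0.5, 0.7, 0.0]
opening: 0.0521
grip_force: 0.0
```

```bash
python3 - <<'E'
from h import *
o=status.get_obs(); im=snap('wrist','w1.png'); im['obs']=o; np.save('pics/wrist.npy',im,allow_pickle=True)
go((.509,.337,.42),9.3); print(o['opening'],o['dq'])
E
```

```text
slide [-0.0196  0.014   0.    ] spin 0.26 yaw now 9.56 pos [0.4919 0.354  0.42  ]
0.05206962840665679 [ 0.0658 -0.0164  0.0162  0.0515  0.0205  0.0436]
```

View pics/w1.png

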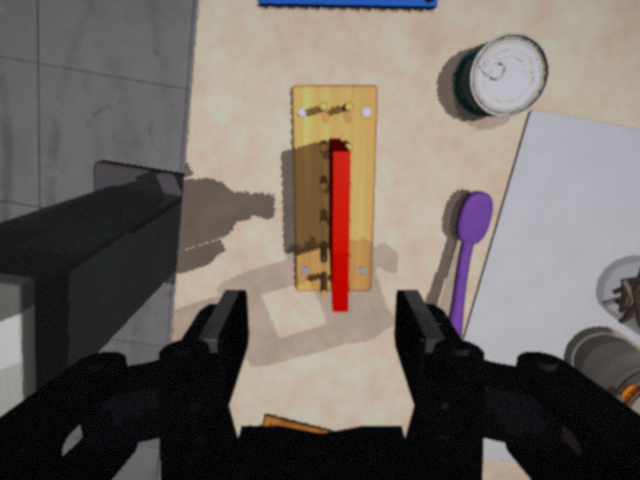

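Board top strip at columns 333–349, rows 151–311; tray corners (292,86), (377,86), (371,291), (297,290). The fingers straddle it roughly.

```bash
cat >> h.py <<'E'
def wview(im):
    o=im['obs']; M=np.eye(4); M[:3,:3]=Ro.from_rotvec(o['tool_rot']).as_matrix(); M[:3,3]=o['tool_pos']
    im['view']=np.linalg.inv(M@im['mount']); return im
E
python3 - <<'E'
from h import *
w=wview(load('wrist'))
for n,z,P in(('board',.192,[(332.5,151),(349.5,151),(347.5,311),(333.5,311)]),('tray',.012,[(292,86),(376.5,86),(371,291),(297,290)])):
    t=[ray(w,*p,z) for p in P]; e=t[3]-t[0]+t[2]-t[1]
    print(n,np.mean(t,0),np.linalg.norm(t[1]-t[0]),np.linalg.norm(t[3]-t[0]),'ang',np.degrees(np.arctan2(e[0],-e[1])))
E
```

```text
board [0.5096 0.3401 0.192 ] 0.011622314056360807 0.11947524332227348 ang 10.045525680802774
tray [0.5107 0.3372 0.012 ] 0.08915009253344454 0.23172213018764837 ang 9.914525322860662
```

```bash
python3 - <<'E'
from h import *
go((.5136,.3154,.300),9.8)
E
```

```text
slide [-0.0416  0.0151  0.12  ] spin -0.24 yaw now 9.56 pos [0.4919 0.354  0.42  ]
```

arm_command([
  {"slide": [-0.02,0.008,0.035],"spin": 0,"gripper": 0.0},
  {"slide": [-0.04,0.014,0.07],"spin": 0,"gripper": 0.0},
  {"slide": [-0.04,0.014,0.1],"spin": 0,"gripper": 0.0},
  {"slide": [-0.04,0.014,0.1],"spin": 0,"gripper": 0.0},
  {"slide": [-0.04,0.014,0.1],"spin": 0,"gripper": 0.0},
])

```text
t: 1.53
tool_pos: [0.5095, 0.3191, 0.3188]
tool_rot: [-2.021, -2.402, 0.007]
contact_force: [-0.4, -0.2, 0.5]
opening: 0.0426
grip_force: 0.0
```

```bash
python3 - <<'E'
from h import *
go((.5136,.3154,.216),9.8)
E
```

```text
slide [-0.0042  0.0039  0.1028] spin 0.04 yaw now 9.84 pos [0.5095 0.3191 0.3188]
```

arm_command([
  {"slide": [-0.004,0.004,0.03],"spin": 0,"gripper": 0.0},
  {"slide": [-0.004,0.004,0.065],"spin": 0,"gripper": 0.0},
  {"slide": [-0.004,0.004,0.09],"spin": 0,"gripper": 0.0},
  {"slide": [-0.004,0.004,0.104],"spin": 0,"gripper": 0.0},
  {"slide": [-0.004,0.004,0.104],"spin": 0,"gripper": 0.0},
  {"slide": [-0.004,0.004,0.104],"spin": 0,"gripper": -0.5},
  {"slide": [-0.004,0.004,0.104],"spin": 0,"gripper": -0.5},
], newtons=20)

```text
t: 2.12
tool_pos: [0.5169, 0.3166, 0.2204]
tool_rot: [2.022, 2.402, 0.007]
contact_force: [0.2, -0.5, 0.5]
opening: 0.0216
grip_force: 0.0
```

arm_command([
  {"slide": [0,0,0],"spin": 0,"gripper": -1},
  {"slide": [0,0,0],"spin": 0,"gripper": -1},
  {"slide": [0,0,0],"spin": 0,"gripper": -1},
  {"slide": [0,0,0],"spin": 0,"gripper": -1},
])

```text
t: 2.45
tool_pos: [0.5161, 0.3161, 0.2203]
tool_rot: [2.024, 2.403, 0.004]
contact_force: [-2.5, 0.2, 6.1]
opening: 0.0116
grip_force: 19.4
```

```bash
python3 - <<'E'
from h import *
go((.5136,.3154,.216),9.8)
E
```

```text
slide [-0.0003 -0.0026  0.0043] spin -0.01 yaw now 9.79 pos [0.5161 0.3161 0.2203]
```

arm_command([
  {"slide": [0,0,-0.003],"spin": 0,"gripper": -1},
  {"slide": [0.015,0,-0.003],"spin": 0,"gripper": -1},
  {"slide": [0.035,0,-0.003],"spin": 0,"gripper": -1},
  {"slide": [0.055,0,-0.003],"spin": 0,"gripper": -1},
  {"slide": [0.069,0,-0.003],"spin": 0,"gripper": -1},
  {"slide": [0.069,0,0],"spin": 0,"gripper": -1},
  {"slide": [0.069,0,0],"spin": 0,"gripper": -1},
])

```text
t: 3.03
tool_pos: [0.5057, 0.3866, 0.2288]
tool_rot: [2.022, 2.403, 0.015]
contact_force: [-12.6, -2.0, 33.1]
opening: 0.0118
grip_force: 32.8
```

```bash
python3 - <<'E'
from h import *
o=status.get_obs();go((.5136,.3154,.216),9.8);print(o['contact_force'],o['wrist_torque'],o['grip_force'])
for n in('scene','top'): snap(n,n+'2.png')
T=load('top')['frame'];S=load('scene')['frame']
cv2.imwrite('pics/c2.png',np.hstack([cv2.resize(T[200:380,160:340],(390,390)),cv2.resize(S[130:310,150:330],(390,390))])[:,:,::-1])
E
```

```text
slide [-0.0716 -0.0045  0.0124] spin 0.04 yaw now 9.84 pos [0.5057 0.3866 0.2288]
[-12.6135  -2.0191  33.1061] [-0.7615  2.6922 -0.039 ] 32.78445437550545
```

View pics/c2.png

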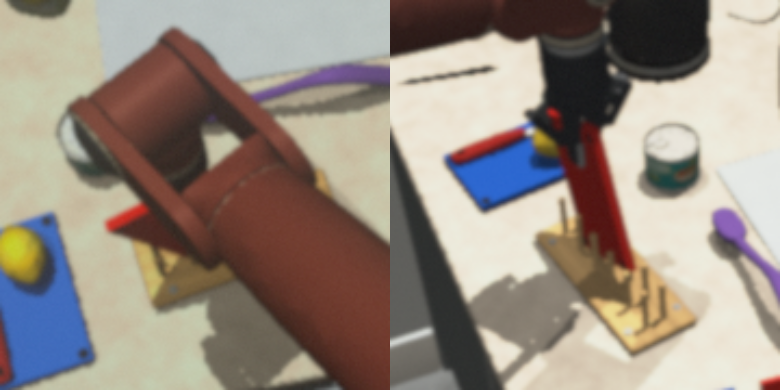

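The board leaned back toward the blue board while being dragged because its foot stuck. I'll lift, then set it flat with a slight forward motion.

arm_command([
  {"slide": [0,0,-0.012],"spin": 0,"gripper": -1},
  {"slide": [0,0,-0.024],"spin": 0,"gripper": -1},
  {"slide": [0,0,-0.024],"spin": 0,"gripper": -1},
  {"slide": [0,0,-0.024],"spin": 0,"gripper": -1},
])

```text
t: 3.47
tool_pos: [0.5042, 0.3835, 0.2412]
tool_rot: [2.024, 2.402, 0.002]
contact_force: [-0.7, 0.2, -3.3]
opening: 0.0115
grip_force: 19.7
```

```bash
python3 - <<'E'
from h import *
o=status.get_obs();go((.5136,.3154,.216),9.8);print(o['contact_force'],o['wrist_torque'],o['grip_force'])
im=snap('wrist','w3.png'); im['obs']=o; np.save('pics/wrist.npy',im,allow_pickle=True)
snap('scene','s3.png')
S=load('scene')['frame']
cv2.imwrite('pics/c3.png',np.hstack([cv2.resize(im['frame'],(420,315)),cv2.resize(S[140:300,170:330],(315,315),interpolation=2)])[:,:,::-1])
E
```

```text
slide [-0.0687 -0.0023  0.0252] spin -0.03 yaw now 9.77 pos [0.5042 0.3835 0.2412]
[-0.7264  0.2104 -3.3383] [ 0.0376 -0.0355  0.012 ] 19.707835838198662
```

View pics/c3.png

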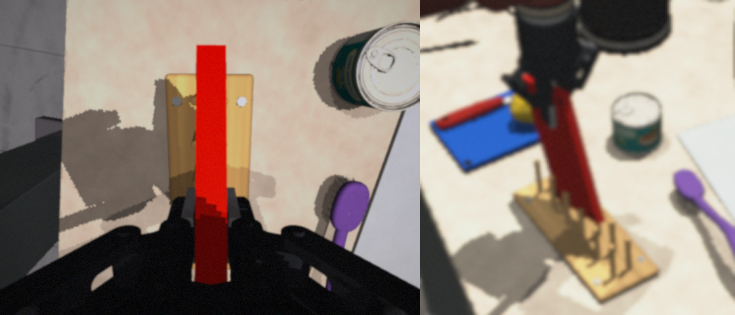

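arm_command([
  {"slide": [0.015,0,0],"spin": 0,"gripper": -1},
  {"slide": [0.025,0,0],"spin": 0,"gripper": -1},
  {"slide": [0.025,0,0.009],"spin": 0,"gripper": -1},
  {"slide": [0.015,0,0.014],"spin": 0,"gripper": -1},
  {"slide": [0.005,0,0.018],"spin": 0,"gripper": -1},
  {"slide": [-0.006,0,0.022],"spin": 0,"gripper": -1},
  {"slide": [-0.015,0,0.026],"spin": 0,"gripper": -1},
  {"slide": [-0.015,0,0.026],"spin": 0,"gripper": -1},
])

```text
t: 4.23
tool_pos: [0.5078, 0.3667, 0.2174]
tool_rot: [2.023, 2.4, 0.0]
contact_force: [-1.4, -4.6, 11.4]
opening: 0.0118
grip_force: 22.8
```

```bash
python3 - <<'E'
from h import *
o=status.get_obs();go((.5136,.3154,.216),9.8);print(o['contact_force'],o['wrist_torque'],o['grip_force'])
im=snap('wrist','w4.png'); im['obs']=o; np.save('pics/wrist.npy',im,allow_pickle=True)
snap('scene','s4.png')
S=load('scene')['frame']
cv2.imwrite('pics/c4.png',np.hstack([cv2.resize(im['frame'],(420,315)),cv2.resize(S[140:300,170:330],(315,315),interpolation=2)])[:,:,::-1])
E
```

```text
slide [-0.0516 -0.0029  0.0015] spin -0.06 yaw now 9.74 pos [0.5078 0.3667 0.2174]
[-1.4152 -4.5799 11.3855] [-0.8331  0.6763  0.1573] 22.814432876184583
```

View pics/c4.png

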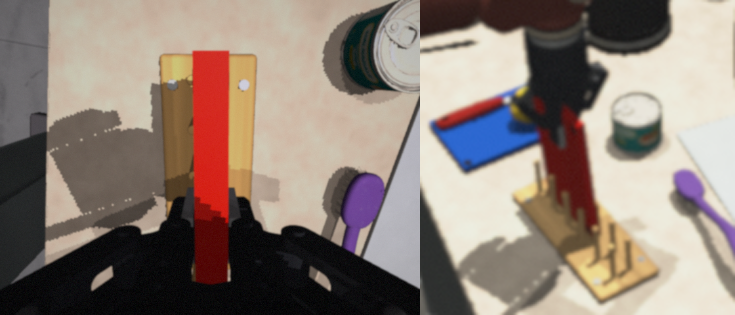

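Board looks nearly upright now, on the tray. I'll measure tilt numerically.

```bash
cat >> h.py <<'E'
C=np.array([.5105,.337,.012]); s_=np.array([.170,-.985,0]); n_=np.array([.985,.170,0])
def W(s,z,n=0): return C+s_*s+n_*n+np.array([0,0,z])
def redmask(f,k=1.8,m=45):
    f=cv2.GaussianBlur(f,(3,3),0).astype(float); return (f[...,0]>m)&(f[...,0]>k*f[...,1])&(f[...,0]>k*f[...,2])
E
python3 - <<'E'
from h import *
S=load('scene'); m=redmask(S['frame'])
n,l,st,_=cv2.connectedComponentsWithStats(m[170:300,225:300].astype(np.uint8))
k=1+np.argmax(st[1:,4]); print(st[k])
for v in range(0,130,5):
    c=np.where(l[v]==k)[0]
    if len(c): print(v+170,c.min()+225,c.max()+225)
for s in(-.06,.0,.05): print(s,[proj(S,W(s,z,.006)) for z in(0,.06,.12,.18)])
E
```

```text
[  6  23  29  63 843]
195 242 246
200 242 249
205 231 251
210 232 252
215 233 253
220 234 254
225 235 254
230 239 255
235 239 256
240 240 257
245 247 258
250 254 259
255 255 256
-0.06 [array([243.4741, 242.0092]), array([241.7556, 225.8277]), array([239.9415, 208.7462]), array([238.0236, 190.6875])]
0.0 [array([255.0409, 255.192 ]), array([253.6038, 239.012 ]), array([252.0849, 221.9113]), array([250.4771, 203.809 ])]
0.05 [array([265.073 , 266.6257]), array([263.8914, 250.4596]), array([262.6412, 233.3556]), array([261.3162, 215.2296])]
```

```bash
cat >> h.py <<'E'
from scipy.optimize import fsolve
def splane(im,u,v,n=.006):
    "pixel -> (s,z) in the slot plane offset n"
    return fsolve(lambda q:proj(im,W(q[0],q[1],n))-[u,v],[0,.1])
E
python3 - <<'E'
from h import *
S=load('scene')
for u,v in((259,250),(257.7,241),(254.7,223),(253,212),(251.5,205),(249.5,200),(232,208),(234.5,222)): print(u,v,splane(S,u+.5,v), splane(S,u,v,-.006))
o=load('wrist')['obs']; d=o['tool_pos']-C; print('grip s,z',d@s_,d[2]-.054)
E
```

```text
259 250 [0.027  0.0423] [0.0467 0.0659]
257.7 241 [0.0239 0.0723] [0.0437 0.0953]
254.7 223 [0.016  0.1286] [0.036  0.1503]
253 212 [0.012  0.1621] [0.0321 0.1832]
251.5 205 [0.0073 0.1815] [0.0276 0.2021]
249.5 200 [-0.0007  0.1917] [0.0197 0.2121]
232 208 [-0.1033  0.0909] [-0.0809  0.1133]
234.5 222 [-0.0981  0.0446] [-0.0758  0.068 ]
grip s,z -0.029758417127969113 0.1514196930367929
```

arm_command([
  {"slide": [-0.007,0,0.004],"spin": 0,"gripper": -1},
  {"slide": [-0.015,0,0.008],"spin": 0,"gripper": -1},
  {"slide": [-0.023,0,0.012],"spin": 0,"gripper": -1},
  {"slide": [-0.023,0,0.012],"spin": 0,"gripper": -1},
  {"slide": [-0.023,0,0.012],"spin": 0,"gripper": -1},
])

```text
t: 4.75
tool_pos: [0.5115, 0.3484, 0.2096]
tool_rot: [-2.023, -2.4, -0.013]
contact_force: [-6.9, 5.1, 21.2]
opening: 0.0121
grip_force: 29.6
```

```bash
cat >> h.py <<'E'
def lead(name='scene',x0=225,x1=310,v0=190,v1=262):
    "line of leading (right) edge in scene"
    S=snap('scene',name+'.png'); m=redmask(S['frame']); n,l,st,_=cv2.connectedComponentsWithStats(m[170:300,x0:x1].astype(np.uint8))
    k=1+np.argmax(st[1:,4]); P=[]
    for v in range(170,300,6):
        c=np.where(l[v-170]==k)[0]
        if len(c)>1: q=splane(S,c.max()+x0+1,v); P.append(q); print(v,c.min()+x0,c.max()+x0,q)
    o=status.get_obs(); d=o['tool_pos']-C; print('grip s,z,n',d@s_,d[2]-.054,d@n_,'F',o['contact_force'],'M',o['wrist_torque'],o['grip_force'],o['t'])
E
python3 -c "
from h import *
lead('s5')"
```

```text
200 247 249 [-0.0007  0.1917]
206 246 253 [0.0171 0.1854]
212 234 257 [0.0348 0.1791]
218 235 257 [0.0324 0.1578]
224 236 257 [0.03  0.136]
230 239 258 [0.0327 0.1178]
236 239 258 [0.0303 0.0951]
242 240 258 [0.0278 0.0719]
248 247 259 [0.0305 0.0526]
254 254 257 [0.0171 0.0191]
grip s,z,n -0.011242242342897205 0.1435073371325522 0.0028460883752984708 F [-7.8603  5.4755 21.2543] M [ 0.7803  1.9259 -0.0619] 29.65913414955139 4.8
```

arm_command([
  {"slide": [0,0,-0.006],"spin": 0,"gripper": -0.6},
  {"slide": [0,-0.002,-0.006],"spin": 0,"gripper": -0.3},
  {"slide": [0,-0.002,-0.016],"spin": 0,"gripper": -0.3},
  {"slide": [0.02,-0.002,-0.018],"spin": 0,"gripper": -0.3},
  {"slide": [0.043,-0.002,-0.018],"spin": 0,"gripper": -0.3},
  {"slide": [0.043,-0.002,-0.018],"spin": 0,"gripper": -0.3},
  {"slide": [0.043,-0.002,-0.018],"spin": 0,"gripper": -0.3},
])

```text
t: 5.38
tool_pos: [0.5007, 0.3881, 0.2202]
tool_rot: [2.022, 2.404, -0.002]
contact_force: [-0.6, 0.6, 0.1]
opening: 0.0301
grip_force: 0.0
```

```bash
python3 -c "
from h import *
lead('s6')"
```

```text
194 233 242 [-0.0347  0.1869]
200 234 247 [-0.0111  0.1843]
206 235 251 [0.0069 0.1779]
212 234 256 [0.0298 0.1754]
218 235 255 [0.0223 0.1501]
224 235 256 [0.0249 0.132 ]
230 239 256 [0.0223 0.1096]
236 239 257 [0.025  0.0909]
242 240 258 [0.0278 0.0719]
248 247 259 [0.0305 0.0526]
254 254 257 [0.0171 0.0191]
grip s,z,n -0.05147385652760948 0.15410650647518964 -0.0009413976629071112 F [ 0.2712  0.2466 -0.3742] M [ 0.0014 -0.0008 -0.01  ] 0.0 5.4333
```

arm_command([
  {"slide": [0.005,0,-0.002],"spin": 0,"gripper": -0.3},
  {"slide": [0.005,0,-0.002],"spin": 0,"gripper": -1},
  {"slide": [0.005,0,-0.002],"spin": 0,"gripper": -1},
  {"slide": [0.005,0,-0.002],"spin": 0,"gripper": -1},
  {"slide": [0.005,0,-0.002],"spin": 0,"gripper": -1},
], newtons=20)

```text
t: 5.85
tool_pos: [0.5005, 0.3927, 0.2231]
tool_rot: [2.024, 2.402, 0.001]
contact_force: [0.3, 1.3, -0.1]
opening: 0.0119
grip_force: 20.8
```

```bash
python3 - <<'E'
from h import *
o=status.get_obs(); d=o['tool_pos']-C; print('grip s,z,n',d@s_,d[2]-.054,d@n_,'F',o['contact_force'],o['grip_force'])
# arc about leading corner, steps for tool x (-s) and z(down)
g,h=-.025,.154
for a in range(0,95,5):
    t=np.radians(a); r=np.array([(g-.06)*np.cos(t)+h*np.sin(t), h*np.cos(t)-(g-.06)*np.sin(t)]); print(a, np.round(r-[g-.06,h],4))
E
```

```text
grip s,z,n -0.05655195714575001 0.15705596548893208 -0.0003593978476780675 F [ 0.3112  1.268  -0.1374] 20.768890930339694
0 [0. 0.]
5 [0.0137 0.0068]
10 [0.028  0.0124]
15 [0.0428 0.0168]
20 [0.0578 0.0198]
25 [0.073  0.0215]
30 [0.0884 0.0219]
35 [0.1037 0.0209]
40 [0.1189 0.0186]
45 [0.1338 0.015 ]
50 [0.1483 0.0101]
55 [0.1624 0.004 ]
60 [ 0.1759 -0.0034]
65 [ 0.1886 -0.0119]
70 [ 0.2006 -0.0215]
75 [ 0.2118 -0.032 ]
80 [ 0.2219 -0.0435]
85 [ 0.231  -0.0559]
90 [ 0.239 -0.069]
```

arm_command([
  {"slide": [0,0,0.003],"spin": 0,"gripper": -1},
  {"slide": [-0.009,0,0],"spin": 0,"gripper": -1},
  {"slide": [-0.018,0,-0.003],"spin": 0,"gripper": -1},
  {"slide": [-0.028,0,-0.007],"spin": 0,"gripper": -1},
  {"slide": [-0.036,0,-0.01],"spin": 0,"gripper": -1},
  {"slide": [-0.043,0,-0.012],"spin": 0,"gripper": -1},
  {"slide": [-0.043,0,-0.012],"spin": 0,"gripper": -1},
])

```text
t: 6.43
tool_pos: [0.5079, 0.349, 0.235]
tool_rot: [2.026, 2.401, -0.001]
contact_force: [0.2, 0.4, -1.7]
opening: 0.0119
grip_force: 20.5
```

```bash
python3 -c "
from h import *
lead('s7')"
```

```text
200 244 249 [-0.0007  0.1917]
206 246 254 [0.0222 0.189 ]
212 246 259 [0.0447 0.1864]
218 241 265 [0.0717 0.1874]
224 242 265 [0.0698 0.1667]
230 242 265 [0.0678 0.1454]
236 244 265 [0.0658 0.1237]
242 246 266 [0.0688 0.1055]
248 247 266 [0.0668 0.0829]
254 254 267 [0.0698 0.064 ]
260 262 267 [0.0678 0.0404]
grip s,z,n -0.013006981150698543 0.1688826660730534 -0.0005699044735125668 F [ 1.3884 -0.0596 -2.2131] M [0.031  0.0001 0.0241] 20.49505691975355 6.4833
```

arm_command([
  {"slide": [0.03,0,0],"spin": 0,"gripper": -1},
  {"slide": [0.06,0,0],"spin": 0,"gripper": -1},
  {"slide": [0.085,0,0],"spin": 0,"gripper": -1},
  {"slide": [0.1,0,0.0],"spin": 0,"gripper": -1},
  {"slide": [0.1,0,0.006],"spin": 0,"gripper": -1},
  {"slide": [0.1,0,0.012],"spin": 0,"gripper": -1},
  {"slide": [0.1,0,0.017],"spin": 0,"gripper": -1},
  {"slide": [0.1,0,0.017],"spin": 0,"gripper": -1},
])

```text
t: 7.15
tool_pos: [0.4915, 0.4494, 0.2222]
tool_rot: [-2.025, -2.402, -0.005]
contact_force: [-2.9, -0.3, 12.2]
opening: 0.0117
grip_force: 23.9
```

```bash
python3 -c "
from h import *
lead('s8')"
```

```text
182 225 230 [-0.0943  0.1847]
188 226 235 [-0.0697  0.182 ]
194 227 240 [-0.0455  0.1794]
200 225 244 [-0.0271  0.1729]
206 225 244 [-0.0302  0.151 ]
212 225 244 [-0.0335  0.1285]
218 225 244 [-0.0368  0.1055]
224 232 245 [-0.0345  0.0863]
230 232 246 [-0.0322  0.0667]
236 239 247 [-0.0298  0.0469]
242 240 247 [-0.0332  0.022 ]
248 247 248 [-0.0308  0.0013]
grip s,z,n -0.11389841729973531 0.15624246360433186 0.00039929578145983177 F [-3.8     0.0708 13.0898] M [-0.0696  1.2251 -0.0083] 23.78569833934307 7.2
```

arm_command([
  {"slide": [-0.007,0,0.001],"spin": 0,"gripper": -1},
  {"slide": [-0.014,0,0.001],"spin": 0,"gripper": -1},
  {"slide": [-0.021,0,0],"spin": 0,"gripper": -1},
  {"slide": [-0.028,0,-0.002],"spin": 0,"gripper": -1},
  {"slide": [-0.036,0,-0.004],"spin": 0,"gripper": -1},
  {"slide": [-0.044,0,-0.006],"spin": 0,"gripper": -1},
])

```text
t: 7.7
tool_pos: [0.4997, 0.4092, 0.2327]
tool_rot: [-2.022, -2.4, -0.024]
contact_force: [-4.4, 7.8, 20.2]
opening: 0.0116
grip_force: 24.6
```

```bash
python3 -c "
from h import *
lead('s9')"
```

```text
182 232 235 [-0.0661  0.2036]
188 232 238 [-0.0531  0.1934]
194 234 242 [-0.0347  0.1869]
200 226 247 [-0.0111  0.1843]
206 226 251 [0.0069 0.1779]
212 227 251 [0.0042 0.1564]
218 227 251 [0.0014 0.1343]
224 232 251 [-0.0015  0.1117]
230 233 250 [-0.0098  0.0843]
236 239 251 [-0.0073  0.0649]
242 246 251 [-0.0104  0.0406]
248 247 248 [-0.0308  0.0013]
grip s,z,n -0.07164261186493037 0.16701791023566354 0.0017670485813454373 F [-6.4494  7.1223 20.8199] M [ 1.2928  1.6512 -0.0255] 25.28832184150815 7.75
```

arm_command([
  {"slide": [-0.008,0,-0.001],"spin": 0,"gripper": -1},
  {"slide": [-0.016,0,-0.002],"spin": 0,"gripper": -1},
  {"slide": [-0.024,0,-0.003],"spin": 0,"gripper": -1},
  {"slide": [-0.032,0,-0.004],"spin": 0,"gripper": -1},
  {"slide": [-0.04,0,-0.005],"spin": 0,"gripper": -1},
  {"slide": [-0.048,0,-0.005],"spin": 0,"gripper": -1},
])

```text
t: 8.25
tool_pos: [0.5082, 0.3594, 0.2362]
tool_rot: [2.025, 2.401, 0.016]
contact_force: [-3.2, 2.0, 17.2]
opening: 0.0118
grip_force: 22.7
```

```bash
python3 -c "
from h import *
lead('s10')"
```

```text
194 242 248 [-0.0031  0.2089]
200 244 250 [0.0044 0.1953]
206 230 253 [0.0171 0.1854]
212 229 256 [0.0298 0.1754]
218 231 260 [0.0474 0.1691]
224 234 263 [0.0601 0.1592]
230 239 259 [0.0379 0.1218]
236 240 256 [0.0197 0.0867]
242 246 253 [0.0007 0.0498]
248 247 248 [-0.0308  0.0013]
grip s,z,n -0.02111205358278279 0.17013736978464786 0.0016579692835242085 F [-4.2413  0.9957 19.5986] M [ 0.3337  1.2296 -0.0357] 23.016444146633148 8.3
```

The board has tipped 28° about a foot at s ≈ −27 mm. I'll continue along the arc.

arm_command([
  {"slide": [-0.017,0,0.002],"spin": 0,"gripper": -1},
  {"slide": [-0.0335,0,0.004],"spin": 0,"gripper": -1},
  {"slide": [-0.048,0,0.008],"spin": 0,"gripper": -1},
  {"slide": [-0.0615,0,0.013],"spin": 0,"gripper": -1},
  {"slide": [-0.075,0,0.019],"spin": 0,"gripper": -1},
  {"slide": [-0.0876,0,0.026],"spin": 0,"gripper": -1},
  {"slide": [-0.0876,0,0.026],"spin": 0,"gripper": -1},
])

```text
t: 8.88
tool_pos: [0.5232, 0.2683, 0.205]
tool_rot: [2.024, 2.395, 0.001]
contact_force: [0.0, -4.4, 8.0]
opening: 0.0116
grip_force: 21.7
```

```bash
python3 -c "
from h import *
lead('s11',x1=330)"
```

```text
218 264 267 [0.0811 0.1946]
224 239 270 [0.0934 0.1849]
230 241 270 [0.0918 0.1642]
236 244 271 [0.0948 0.1469]
242 246 273 [0.1027 0.1332]
248 247 275 [0.1105 0.1194]
254 255 277 [0.1185 0.1055]
260 269 279 [0.1265 0.0915]
grip s,z,n 0.06908857947506912 0.13905406700467493 0.0007389916922344308 F [ 0.0522 -5.4817  6.3352] M [-0.6687 -0.1986 -0.0437] 21.450594551861286 8.9333
```

arm_command([
  {"slide": [-0.011,0,0.007],"spin": 0,"gripper": -1},
  {"slide": [-0.021,0,0.015],"spin": 0,"gripper": -1},
  {"slide": [-0.031,0,0.026],"spin": 0,"gripper": -1},
  {"slide": [-0.0405,0,0.037],"spin": 0,"gripper": -1},
  {"slide": [-0.048,0,0.048],"spin": 0,"gripper": -1},
  {"slide": [-0.052,0,0.055],"spin": 0,"gripper": -1},
  {"slide": [-0.054,0,0.058],"spin": 0,"gripper": -1},
  {"slide": [-0.054,0,0.058],"spin": 0,"gripper": -1},
])

```text
t: 9.6
tool_pos: [0.5295, 0.2183, 0.1434]
tool_rot: [-2.024, -2.401, 0.003]
contact_force: [0.7, -0.5, -1.1]
opening: 0.0114
grip_force: 21.0
```

```bash
python3 - <<'E'
from h import *
lead('s12',x1=330)
S=load('scene')['frame']; o=status.get_obs(); im=snap('wrist','w12.png'); im['obs']=o; np.save('pics/wrist.npy',im,allow_pickle=True)
cv2.imwrite('pics/c12.png',np.hstack([cv2.resize(im['frame'],(420,315)),cv2.resize(S[160:320,190:350],(315,315),interpolation=2)])[:,:,::-1])
E
```

```text
170 229 285 [0.1663 0.3904]
176 233 285 [0.1656 0.3746]
182 234 246 [-0.0078  0.2427]
188 228 234 [-0.0753  0.1782]
194 228 229 [-0.1084  0.1355]
grip s,z,n 0.11968684133646193 0.0776731855344091 -0.0015203797928963515 F [ 1.4962 -0.1775 -3.3466] M [-0.1352 -0.013   0.0073] 20.896832551807165 9.65
```

View pics/c12.png

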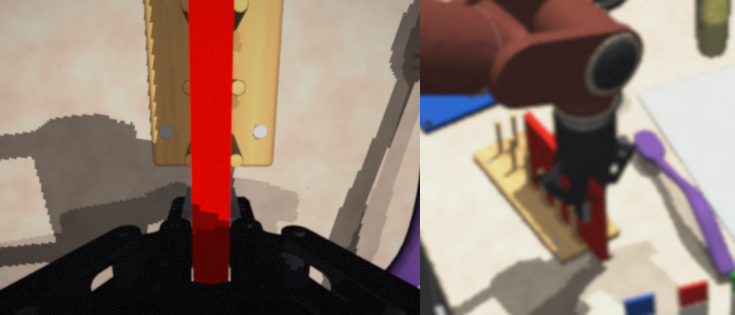

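```bash
python3 - <<'E'
from h import *
S=load('scene'); m=redmask(S['frame'])[200:300,235:300]
n,l,st,_=cv2.connectedComponentsWithStats(m.astype(np.uint8)); print(st[1:][st[1:,4]>20])
for u in range(0,65,4):
    c=np.where(m[:,u])[0]
    if len(c): print(u+235,c.min()+200,c.max()+200,splane(S,u+235.5,c.min()+200),splane(S,u+235.5,c.max()+201,-.006))
E
```

```text
[[  8  17  18  37 346]
 [ 26  49   6   8  31]
 [ 35  50  15  42 358]
 [ 27  64   3   8  21]]
243 219 220 [-0.0458  0.0951] [-0.0229  0.1119]
247 219 249 [-0.0234  0.1121] [-0.017   0.0124]
251 223 245 [-0.0037  0.1135] [0.008 0.048]
255 227 261 [0.0158 0.1148] [0.0221 0.0004]
259 229 239 [0.0357 0.1235] [0.0534 0.1067]
263 249 270 [0.0485 0.064 ] [0.0617 0.0013]
271 272 280 [0.0817 0.008 ] [ 0.0999 -0.002 ]
275 252 284 [0.1072 0.1028] [0.1189 0.0005]
279 251 288 [0.1261 0.1223] [0.1375 0.003 ]
283 269 291 [0.1409 0.0724] [0.1561 0.0094]
```

Bottom edge lies flat on the slot floor (z≈0 along its length), board centre near s≈60 mm. Release, then re-grasp over the centre.

arm_command([
  {"slide": [0,0,0.002],"spin": 0,"gripper": -1},
  {"slide": [0,0,0.003],"spin": 0,"gripper": -0.7},
  {"slide": [0,0,0.003],"spin": 0,"gripper": -0.4},
  {"slide": [0,0,0.003],"spin": 0,"gripper": -0.3},
  {"slide": [0,0,-0.01],"spin": 0,"gripper": -0.3},
  {"slide": [0.02,0,-0.02],"spin": 0,"gripper": -0.3},
  {"slide": [0.045,0,-0.02],"spin": 0,"gripper": -0.3},
  {"slide": [0.06,0,-0.02],"spin": 0,"gripper": -0.3},
])

```text
t: 10.37
tool_pos: [0.5208, 0.2799, 0.1677]
tool_rot: [2.023, 2.402, 0.006]
contact_force: [-0.1, -0.7, 0.7]
opening: 0.0299
grip_force: 0.0
```

arm_command([
  {"slide": [0,0,0],"spin": 0,"gripper": -0.3},
  {"slide": [0,0,0],"spin": 0,"gripper": -0.3},
  {"slide": [0,0,0],"spin": 0,"gripper": -0.3},
])

```text
t: 10.62
tool_pos: [0.5202, 0.2777, 0.1655]
tool_rot: [2.023, 2.402, 0.0]
contact_force: [-0.5, 0.6, 0.1]
opening: 0.0301
grip_force: 0.0
```

```bash
python3 - <<'E'
from h import *
o=status.get_obs(); d=o['tool_pos']-C; print('grip s,z,n',d@s_,d[2]-.054,d@n_,'F',o['contact_force'],o['opening'])
S=snap('scene','s13.png'); m=redmask(S['frame'])[200:300,235:300]
for u in range(0,65,4):
    c=np.where(m[:,u])[0]
    if len(c): print(u+235,c.min()+200,c.max()+200,splane(S,u+235.5,c.min()+200),splane(S,u+235.5,c.max()+201,-.006))
im=snap('wrist','w13.png'); im['obs']=o; w=wview(im); m=redmask(im['frame'],2.5,90)
r=np.where(m[:,280:360].sum(1)>15)[0]; print(r.min(),r.max())
for v in (r.min()+3,r.min()+40,r.min()+80,r.min()+140):
    c=np.where(m[v,250:400])[0]+250
    for u in(c.min(),c.max()+1): q=ray(w,u,v,.132)-C; print(v,u,q@s_,q@n_)
E
```

```text
grip s,z,n 0.06001518623220989 0.09946180808526436 -0.0005158583723105532 F [-0.5011  0.5897  0.1116] 0.030080657744286896
243 219 219 [-0.0458  0.0951] [-0.0224  0.1158]
247 227 250 [-0.0277  0.0809] [-0.0175  0.0081]
255 252 261 [0.0042 0.0156] [0.0221 0.0004]
259 235 242 [0.0333 0.101 ] [0.0522 0.0952]
263 238 270 [0.0526 0.1062] [0.0617 0.0013]
267 238 263 [0.0726 0.1223] [0.0852 0.0483]
271 244 280 [0.0902 0.1162] [ 0.0999 -0.002 ]
275 249 285 [0.1079 0.1138] [ 0.1186 -0.0036]
279 254 288 [0.1255 0.1115] [0.1375 0.003 ]
283 259 291 [0.1428 0.1091] [0.1561 0.0094]
22 322
25 291 -0.02734358235605678 -0.00765583679189593
25 344 -0.02735633149146963 0.003996145822792997
62 292 -0.01975324309987608 -0.007567092982370719
62 343 -0.019764798455930918 0.0038865686700586123
102 292 -0.011170833206415915 -0.007715296922745493
102 343 -0.011181533166134667 0.004011281631874365
162 293 0.002497855286729884 -0.007712911726319209
162 343 0.0024888072904243742 0.004209908679950676
```

arm_command([
  {"slide": [-0.002,0,0.004],"spin": 0,"gripper": -0.3},
  {"slide": [-0.002,0,0.004],"spin": 0,"gripper": -1},
  {"slide": [-0.002,0,0.004],"spin": 0,"gripper": -1},
  {"slide": [-0.002,0,0.004],"spin": 0,"gripper": -1},
  {"slide": [-0.002,0,0.004],"spin": 0,"gripper": -1},
  {"slide": [-0.002,0,0.0],"spin": 0,"gripper": -1},
  {"slide": [-0.002,0,-0.005],"spin": 0,"gripper": -1},
  {"slide": [-0.002,0,-0.008],"spin": 0,"gripper": -1},
], newtons=35)

```text
t: 11.38
tool_pos: [0.5205, 0.2762, 0.1736]
tool_rot: [2.024, 2.403, 0.001]
contact_force: [0.1, 1.0, -1.3]
opening: 0.0118
grip_force: 34.5
```

arm_command([
  {"slide": [0.015,0,0],"spin": 0,"gripper": -1},
  {"slide": [0.035,0,0],"spin": 0,"gripper": -1},
  {"slide": [0.055,0,0],"spin": 0,"gripper": -1},
  {"slide": [0.062,0,0],"spin": 0,"gripper": -1},
  {"slide": [0.062,0,0],"spin": 0,"gripper": -1},
  {"slide": [0.062,0,0.004],"spin": 0,"gripper": -1},
])

```text
t: 11.88
tool_pos: [0.5104, 0.3374, 0.17]
tool_rot: [2.022, 2.403, 0.002]
contact_force: [0.9, -0.7, -1.2]
opening: 0.0115
grip_force: 34.5
```

```bash
python3 - <<'E'
from h import *
o=status.get_obs(); d=o['tool_pos']-C; print('grip s,z,n',d@s_,d[2]-.054,d@n_,'F',o['contact_force'],o['opening'],o['grip_force'])
E
```

```text
grip s,z,n -0.00042851805562267196 0.10397836297038165 -4.9413594385094294e-05 F [ 0.8902 -0.7239 -1.1775] 0.011529506931921302 34.48768436908722
```

arm_command([
  {"slide": [0,0,0.002],"spin": 0,"gripper": -1},
  {"slide": [0,0,0.004],"spin": 0,"gripper": -1},
  {"slide": [0,0,0.006],"spin": 0,"gripper": -1},
  {"slide": [0,0,0.007],"spin": 0,"gripper": -1},
  {"slide": [0,0,0.007],"spin": 0,"gripper": -1},
])

```text
t: 12.3
tool_pos: [0.5098, 0.3367, 0.1614]
tool_rot: [-2.024, -2.402, 0.001]
contact_force: [-1.2, -0.0, -2.9]
opening: 0.0115
grip_force: 34.5
```

arm_command([
  {"slide": [0,0,0.0015],"spin": 0,"gripper": -1},
  {"slide": [0,0,0.003],"spin": 0,"gripper": -1},
  {"slide": [0,0,0.003],"spin": 0,"gripper": -1},
])

```text
t: 12.55
tool_pos: [0.5104, 0.3373, 0.1602]
tool_rot: [2.023, 2.402, 0.002]
contact_force: [-1.5, -1.9, 3.3]
opening: 0.0118
grip_force: 35.3
```

Contact made. Letting go in the middle, backing off a little, and checking.

arm_command([
  {"slide": [0,0,0],"spin": 0,"gripper": -0.8},
  {"slide": [0,0,0],"spin": 0,"gripper": -0.5},
  {"slide": [0,0,0],"spin": 0,"gripper": -0.3},
  {"slide": [0,0,-0.02],"spin": 0,"gripper": -0.3},
  {"slide": [0,0,-0.055],"spin": 0,"gripper": -0.3},
  {"slide": [0,0,-0.08],"spin": 0,"gripper": -0.3},
  {"slide": [0,0,-0.08],"spin": 0,"gripper": -0.3},
  {"slide": [0,0,-0.08],"spin": 0,"gripper": -0.3},
])

```text
t: 13.22
tool_pos: [0.5108, 0.3378, 0.2414]
tool_rot: [2.023, 2.401, 0.007]
contact_force: [0.6, 0.3, 0.1]
opening: 0.0297
grip_force: 0.0
```

```bash
python3 - <<'E'
from h import *
o=status.get_obs(); d=o['tool_pos']-C; print('grip s,z,n',d@s_,d[2]-.054,d@n_,'F',o['contact_force'],o['opening'])
S=snap('scene','s14.png'); m=redmask(S['frame'])[200:300,225:300]
for u in range(0,65,5):
    c=np.where(m[:,u])[0]
    if len(c): print(u+225,c.min()+200,c.max()+200,splane(S,u+225.5,c.min()+200),splane(S,u+225.5,c.max()+201,-.006))
im=snap('wrist','w14.png'); im['obs']=o; w=wview(im); m=redmask(im['frame'],2.5,90)
r=np.where(m[:,280:360].sum(1)>8)[0]; print(r.min(),r.max())
for v in (r.min(),r.min()+40,r.min()+100,r.max()-30,r.max()):
    c=np.where(m[v,250:400])[0]+250
    for u in(c.min(),c.max()+1): q=ray(w,u,v,.132)-C; print(v,u,q@s_,q@n_)
E
```

```text
grip s,z,n -0.0007314705352540507 0.17536369086784157 0.00042906392918903136 F [0.5629 0.3113 0.0886] 0.029687252073438735
235 205 227 [-0.0833  0.1158] [-0.074   0.0477]
240 213 243 [-0.0594  0.1058] [-0.0547  0.0036]
245 216 237 [-0.0329  0.1153] [-0.0215  0.053 ]
250 222 245 [-0.0086  0.1131] [0.0024 0.0434]
255 227 260 [0.0158 0.1148] [0.0226 0.0046]
260 232 254 [0.0396 0.1164] [0.0524 0.0527]
265 237 264 [0.063 0.118] [0.0746 0.0353]
270 256 274 [0.0817 0.067 ] [0.0967 0.0179]
58 432
58 314 -0.09084879734148402 -0.0023235274794776942
58 332 -0.09085956880456197 0.004685453672928044
98 307 -0.07600088908107083 -0.005165020018753063
98 337 -0.07601403381040568 0.006792198078066067
158 308 -0.05237300941278655 -0.004937493070128491
158 337 -0.052377837557024964 0.007045761268760856
402 311 0.06473204525775526 -0.004327784014093806
402 334 0.06476610500018626 0.006844679483687504
432 313 0.08203433597165885 -0.0034281335957241886
432 330 0.08206436830694235 0.005011707206969486
```

```bash
python3 - <<'E'
from h import *
go((.55,-.05,.36),-6.75)
E
```

```text
slide [-0.3883 -0.0259 -0.1221] spin 16.54 yaw now 9.79 pos [0.5094 0.337  0.2377]
```

arm_command([
  {"slide": [-0.02,0,-0.03],"spin": 2,"gripper": -0.3},
  {"slide": [-0.055,-0.004,-0.06],"spin": 4,"gripper": -0.3},
  {"slide": [-0.095,-0.007,-0.08],"spin": 6,"gripper": -0.3},
  {"slide": [-0.135,-0.01,-0.1],"spin": 8,"gripper": -0.3},
  {"slide": [-0.175,-0.013,-0.12],"spin": 10,"gripper": -0.3},
  {"slide": [-0.215,-0.016,-0.122],"spin": 12,"gripper": -0.3},
  {"slide": [-0.255,-0.018,-0.122],"spin": 14,"gripper": -0.3},
  {"slide": [-0.295,-0.02,-0.122],"spin": 16.5,"gripper": -0.3},
])

```text
t: 13.98
tool_pos: [0.5389, 0.0495, 0.36]
tool_rot: [-2.349, -2.085, 0.001]
contact_force: [0.9, 0.0, -0.3]
opening: 0.0294
grip_force: 0.0
```

```bash
python3 - <<'E'
from h import *
go((.55,-.05,.36),-6.75)
E
```

```text
slide [-0.0975  0.0228 -0.    ] spin -0.05 yaw now -6.8 pos [0.5389 0.0495 0.36  ]
```

arm_command([
  {"slide": [-0.035,0.005,0],"spin": 0,"gripper": -0.3},
  {"slide": [-0.07,0.012,0],"spin": 0,"gripper": -0.3},
  {"slide": [-0.09,0.017,0],"spin": 0,"gripper": -0.3},
  {"slide": [-0.09,0.017,0],"spin": 0,"gripper": -0.3},
  {"slide": [-0.09,0.017,0],"spin": 0,"gripper": -0.3},
  {"slide": [-0.09,0.017,0],"spin": 0,"gripper": -0.3},
])

```text
t: 14.48
tool_pos: [0.5453, -0.0396, 0.3593]
tool_rot: [-2.346, -2.086, 0.002]
contact_force: [-0.8, 0.4, 0.4]
opening: 0.0299
grip_force: 0.0
```

```bash
python3 - <<'E'
from h import *
o=status.get_obs(); print(o['tool_pos'],o['dq'])
im=snap('wrist','w15.png'); im['obs']=o; np.save('pics/wrist.npy',im,allow_pickle=True)
cv2.imwrite('pics/c15.png',cv2.resize(im['frame'],(800,600),interpolation=2)[:,:,::-1])
E
```

```text
[ 0.5453 -0.0396  0.3593] [ 0.0194 -0.0077 -0.0047 -0.0034  0.0016 -0.0027]
```

View pics/c15.png

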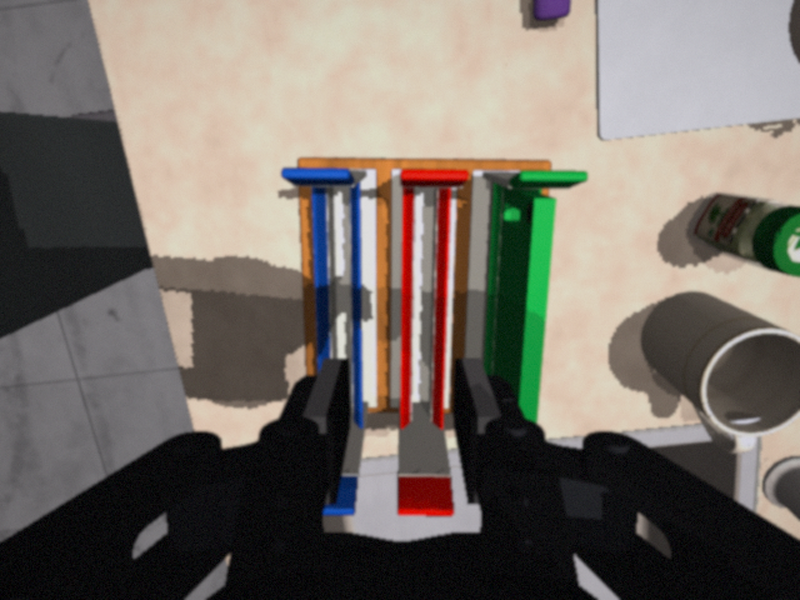

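Red slot lies between lips at columns 402–450 (row 200) and 401–446 (row 400); its end panels are at (434,173) and (425,515).

```bash
python3 - <<'E'
from h import *
w=wview(load('wrist'))
L=[ray(w,u/1.25,v/1.25,z) for u,v,z in((426,200,.06),(423.5,400,.06),(434.5,172,.146),(425.5,515,.146),(299,160,.008),(551,162,.008),(317,174,.146),(553,178,.146))]
for p in L: print(p)
d=L[1]-L[0];print('lip ang',np.degrees(np.arctan2(d[0],-d[1])))
d=L[3]-L[2];print('panel ang',np.degrees(np.arctan2(d[0],-d[1])),np.linalg.norm(d),'mid',(L[2]+L[3])/2)
d=L[5]-L[4];print('base',np.degrees(np.arctan2(d[1],d[0])),np.linalg.norm(d))
d=L[7]-L[6];print('panels row',np.degrees(np.arctan2(d[1],d[0])),np.linalg.norm(d))
# refine lip centres by red mask rows
f=w['frame']; m=redmask(f,2.0,80)
for v in range(155,325,20):
    c=np.where(m[v,310:370])[0]+310; 
    if len(c): q=ray(w,(c.min()+c.max()+1)/2,v+.5,.058); print(v,c.min(),c.max(),q)
E
```

```text
[ 0.5646 -0.0092  0.06  ]
[ 0.5471 -0.1579  0.06  ]
[0.5676 0.0131 0.146 ]
[ 0.5415 -0.1924  0.146 ]
[0.4731 0.0268 0.008 ]
[0.664  0.0031 0.008 ]
[0.5072 0.0191 0.146 ]
[0.6282 0.003  0.146 ]
lip ang -6.679716893553021
panel ang -7.254281860188765 0.20718146117064662 mid [ 0.5546 -0.0897  0.146 ]
base -7.094797634457673 0.19240689253363033
panels row -7.599743798438472 0.12203432822096866
155 323 360 [ 0.566  -0.0058  0.058 ]
175 322 359 [ 0.5634 -0.0226  0.058 ]
195 322 358 [ 0.5612 -0.04    0.058 ]
215 322 357 [ 0.5589 -0.0578  0.058 ]
235 321 357 [ 0.5565 -0.0761  0.058 ]
255 321 356 [ 0.5541 -0.0948  0.058 ]
275 321 355 [ 0.5516 -0.1141  0.058 ]
295 320 354 [ 0.5486 -0.1337  0.058 ]
315 320 354 [ 0.5464 -0.1541  0.058 ]
```

```bash
python3 - <<'E'
from h import *
go((.5102,.338,.25),9.8)
E
```

```text
slide [ 0.3705 -0.0785  0.11  ] spin -16.46 yaw now -6.66 pos [ 0.5454 -0.0392  0.3597]
```

arm_command([
  {"slide": [0.03,-0.006,0],"spin": -2,"gripper": -0.3},
  {"slide": [0.07,-0.014,0],"spin": -4,"gripper": -0.3},
  {"slide": [0.11,-0.022,0],"spin": -6,"gripper": -0.3},
  {"slide": [0.15,-0.03,0.0],"spin": -8,"gripper": -0.3},
  {"slide": [0.19,-0.038,0.0],"spin": -10,"gripper": -0.3},
  {"slide": [0.23,-0.046,0.01],"spin": -12,"gripper": -0.3},
  {"slide": [0.27,-0.055,0.03],"spin": -14,"gripper": -0.3},
  {"slide": [0.305,-0.064,0.05],"spin": -16.5,"gripper": -0.3},
])

```text
t: 15.2
tool_pos: [0.5172, 0.2705, 0.3135]
tool_rot: [2.017, 2.406, 0.004]
contact_force: [0.7, 0.7, 0.6]
opening: 0.0301
grip_force: 0.0
```

arm_command([
  {"slide": [0,0,0],"spin": 0,"gripper": -0.3},
  {"slide": [0,0,0],"spin": 0,"gripper": -0.3},
  {"slide": [0,0,0],"spin": 0,"gripper": -0.3},
])

```text
t: 15.45
tool_pos: [0.5177, 0.2677, 0.3127]
tool_rot: [2.022, 2.404, -0.001]
contact_force: [0.3, -0.7, -0.1]
opening: 0.0301
grip_force: 0.0
```

```bash
python3 - <<'E'
from h import *
go((.5102,.338,.25),9.8)
E
```

```text
slide [0.0706 0.0047 0.0627] spin 0.08 yaw now 9.88 pos [0.5177 0.2677 0.3127]
```

arm_command([
  {"slide": [0.03,0.002,0.02],"spin": 0,"gripper": -0.3},
  {"slide": [0.06,0.004,0.04],"spin": 0,"gripper": -0.3},
  {"slide": [0.07,0.0047,0.063],"spin": 0,"gripper": -0.3},
  {"slide": [0.07,0.0047,0.063],"spin": 0,"gripper": -0.3},
  {"slide": [0.07,0.0047,0.063],"spin": 0,"gripper": -0.3},
  {"slide": [0.07,0.0047,0.063],"spin": 0,"gripper": -0.3},
])

```text
t: 15.95
tool_pos: [0.512, 0.3357, 0.2517]
tool_rot: [2.025, 2.4, 0.003]
contact_force: [-0.4, -0.2, 0.7]
opening: 0.0302
grip_force: 0.0
```

```bash
python3 - <<'E'
from h import *
go((.5105,.338,.163),9.8)
o=status.get_obs();im=snap('wrist','w16.png'); im['obs']=o; w=wview(im); m=redmask(im['frame'],2.5,90)
r=np.where(m[:,280:360].sum(1)>8)[0]; print(r.min(),r.max())
for v in (r.min(),r.min()+40,r.min()+100,r.max()-30,r.max()):
    c=np.where(m[v,250:400])[0]+250
    for u in(c.min(),c.max()+1): q=ray(w,u,v,.132)-C; print(v,u,q@s_,q@n_)
E
```

```text
slide [ 0.0025 -0.0013  0.0887] spin -0.11 yaw now 9.69 pos [0.512  0.3357 0.2517]
57 424
57 309 -0.09010753740152455 -0.003717849578991477
57 327 -0.09010469957658855 0.0036870888104488953
97 304 -0.07443429521993085 -0.005953640593607694
97 331 -0.07442686315202243 0.005417021315230636
157 305 -0.04947798467017009 -0.005802378941445538
157 331 -0.04946567626502643 0.005550978725169853
394 308 0.07016158866338551 -0.005562701578021247
394 331 0.07019859529625025 0.006193172381792841
424 310 0.08828186984378714 -0.004680145845291441
424 329 0.08831621682831553 0.005245427421785073
```

arm_command([
  {"slide": [0.002,-0.001,0.035],"spin": 0,"gripper": -0.3},
  {"slide": [0.002,-0.001,0.07],"spin": 0,"gripper": -0.3},
  {"slide": [0.002,-0.001,0.089],"spin": 0,"gripper": -0.3},
  {"slide": [0.002,-0.001,0.089],"spin": 0,"gripper": -0.3},
  {"slide": [0.002,-0.001,0.089],"spin": 0,"gripper": -0.6},
  {"slide": [0.002,-0.001,0.089],"spin": 0,"gripper": -1},
  {"slide": [0.002,-0.001,0.089],"spin": 0,"gripper": -1},
  {"slide": [0.002,-0.001,0.089],"spin": 0,"gripper": -1},
], newtons=40)

```text
t: 16.67
tool_pos: [0.5107, 0.3388, 0.1632]
tool_rot: [2.023, 2.401, 0.005]
contact_force: [0.7, 0.2, -0.0]
opening: 0.0113
grip_force: 43.3
```

arm_command([
  {"slide": [0,0,-0.01],"spin": 0,"gripper": -1},
  {"slide": [0,0,-0.03],"spin": 0,"gripper": -1},
  {"slide": [0,0,-0.055],"spin": 0,"gripper": -1},
  {"slide": [0,0,-0.085],"spin": 0,"gripper": -1},
  {"slide": [0,0,-0.12],"spin": 0,"gripper": -1},
  {"slide": [0,0,-0.15],"spin": 0,"gripper": -1},
  {"slide": [0,0,-0.16],"spin": 0,"gripper": -1},
  {"slide": [0,0,-0.16],"spin": 0,"gripper": -1},
])

```text
t: 17.33
tool_pos: [0.5108, 0.3391, 0.3261]
tool_rot: [2.022, 2.4, 0.013]
contact_force: [0.8, -0.4, -2.1]
opening: 0.0116
grip_force: 43.4
```

```bash
python3 - <<'E'
from h import *
go((.5548,-.0903,.325),-7.2)
o=status.get_obs(); print(o['opening'],o['grip_force'],o['contact_force'],o['wrist_torque'])
E
```

```text
slide [-0.4307 -0.0297 -0.0002] spin 16.99 yaw now 9.79 pos [0.5108 0.3391 0.3261]
0.011644393624279829 43.40779781341553 [ 0.7634 -0.4141 -2.0876] [0.0045 0.0096 0.0019]
```

arm_command([
  {"slide": [-0.01,0,0],"spin": 1,"gripper": -1},
  {"slide": [-0.03,-0.002,0],"spin": 3,"gripper": -1},
  {"slide": [-0.06,-0.004,0],"spin": 5,"gripper": -1},
  {"slide": [-0.09,-0.006,0],"spin": 7,"gripper": -1},
  {"slide": [-0.12,-0.008,0],"spin": 9,"gripper": -1},
  {"slide": [-0.15,-0.01,0],"spin": 11,"gripper": -1},
  {"slide": [-0.18,-0.012,0],"spin": 13,"gripper": -1},
  {"slide": [-0.21,-0.014,0],"spin": 15,"gripper": -1},
])

```text
t: 18.0
tool_pos: [0.5301, 0.127, 0.3167]
tool_rot: [-2.32, -2.113, 0.008]
contact_force: [0.6, -0.0, -2.2]
opening: 0.0114
grip_force: 43.2
```

```bash
python3 - <<'E'
from h import *
go((.5548,-.0903,.325),-7.2)
E
```

```text
slide [-0.214   0.0449 -0.0083] spin 1.83 yaw now -5.37 pos [0.5301 0.127  0.3167]
```

arm_command([
  {"slide": [-0.03,0.006,-0.004],"spin": 1,"gripper": -1},
  {"slide": [-0.06,0.012,-0.008],"spin": 1.8,"gripper": -1},
  {"slide": [-0.09,0.019,-0.01],"spin": 1.8,"gripper": -1},
  {"slide": [-0.12,0.025,-0.01],"spin": 1.8,"gripper": -1},
  {"slide": [-0.15,0.031,-0.01],"spin": 1.8,"gripper": -1},
  {"slide": [-0.18,0.037,-0.01],"spin": 1.8,"gripper": -1},
  {"slide": [-0.2,0.042,-0.01],"spin": 1.8,"gripper": -1},
  {"slide": [-0.208,0.045,-0.01],"spin": 1.8,"gripper": -1},
])

```text
t: 18.67
tool_pos: [0.556, -0.0851, 0.3267]
tool_rot: [-2.354, -2.073, 0.007]
contact_force: [0.4, 0.3, -1.6]
opening: 0.0114
grip_force: 43.3
```

arm_command([
  {"slide": [0,0,0],"spin": 0,"gripper": -1},
  {"slide": [0,0,0],"spin": 0,"gripper": -1},
  {"slide": [0,0,0],"spin": 0,"gripper": -1},
])

```text
t: 18.92
tool_pos: [0.5569, -0.0811, 0.3294]
tool_rot: [-2.351, -2.081, 0.001]
contact_force: [1.0, -0.1, -3.3]
opening: 0.0114
grip_force: 43.2
```

```bash
python3 - <<'E'
from h import *
o=status.get_obs(); go((.5548,-.0903,.30),-7.2,o); print(o['contact_force'],o['grip_force'])
im=snap('wrist','w17.png'); im['obs']=o; np.save('pics/wrist.npy',im,allow_pickle=True)
o2=status.get_obs(); w=wview(im); m=redmask(im['frame'],2.5,90)
# board edges at its top: height ~ grip z+.025
R=Ro.from_rotvec(o['tool_rot']).as_matrix(); zt=o['tool_pos'][2]-.054+.0235
for v in range(0,300,25):
    c=np.where(m[v,240:400])[0]+240
    if len(c): print(v,c.min(),c.max(),R.T@(ray(w,c.min(),v,zt)-o['tool_pos']),R.T@(ray(w,c.max()+1,v,zt)-o['tool_pos']))
E
```

```text
slide [-0.0094 -0.0009  0.0293] spin 0.22 yaw now -6.98 pos [ 0.5569 -0.0811  0.3294]
[ 0.9969 -0.0594 -3.31  ] 43.195733428001404
25 295 347 [ 0.0867 -0.0062  0.0306] [0.0867 0.0051 0.0306]
50 295 347 [ 0.0817 -0.0063  0.0306] [0.0818 0.0052 0.0306]
75 293 350 [ 0.0766 -0.0068  0.0306] [0.0767 0.0059 0.0306]
100 296 345 [ 0.0714 -0.0063  0.0306] [0.0714 0.0049 0.0306]
125 296 345 [ 0.066  -0.0063  0.0306] [0.066  0.005  0.0305]
150 297 345 [ 0.0604 -0.0062  0.0306] [0.0604 0.0051 0.0305]
175 297 345 [ 0.0547 -0.0063  0.0306] [0.0547 0.0052 0.0305]
200 297 344 [ 0.0487 -0.0064  0.0306] [0.0487 0.005  0.0305]
225 298 344 [ 0.0426 -0.0062  0.0306] [0.0426 0.0051 0.0305]
250 297 343 [ 0.0363 -0.0065  0.0305] [0.0363 0.005  0.0305]
275 298 343 [ 0.0298 -0.0064  0.0305] [0.0298 0.0051 0.0305]
```

arm_command([
  {"slide": [-0.005,0,0.01],"spin": 0.2,"gripper": -1},
  {"slide": [-0.008,0,0.03],"spin": 0.2,"gripper": -1},
  {"slide": [-0.008,0,0.05],"spin": 0.2,"gripper": -1},
  {"slide": [-0.008,0,0.07],"spin": 0.2,"gripper": -1},
  {"slide": [-0.008,0,0.09],"spin": 0.2,"gripper": -1},
  {"slide": [-0.008,0,0.1],"spin": 0.2,"gripper": -1},
  {"slide": [-0.008,0,0.1],"spin": 0.2,"gripper": -1},
  {"slide": [-0.008,0,0.1],"spin": 0.2,"gripper": -1},
])

```text
t: 19.63
tool_pos: [0.5562, -0.0897, 0.2303]
tool_rot: [-2.356, -2.077, 0.001]
contact_force: [0.4, 0.7, -1.9]
opening: 0.0117
grip_force: 43.1
```

```bash
python3 - <<'E'
from h import *
o=status.get_obs(); go((.5548,-.0898,.1635),-7.2,o); print(o['contact_force'],o['wrist_torque'])
im=snap('wrist','w18.png'); im['obs']=o; np.save('pics/wrist.npy',im,allow_pickle=True); S=snap('scene','s18.png')['frame']
cv2.imwrite('pics/c18.png',np.hstack([cv2.resize(im['frame'][:330,180:460],(400,471)),cv2.resize(S[280:440,270:410],(400,471),interpolation=2)])[:,:,::-1])
E
```

```text
slide [-0.0003 -0.0013  0.0668] spin 0.02 yaw now -7.18 pos [ 0.5562 -0.0897  0.2303]
[ 0.3621  0.6572 -1.8684] [-0.0136 -0.0464  0.0564]
```

View pics/c18.png

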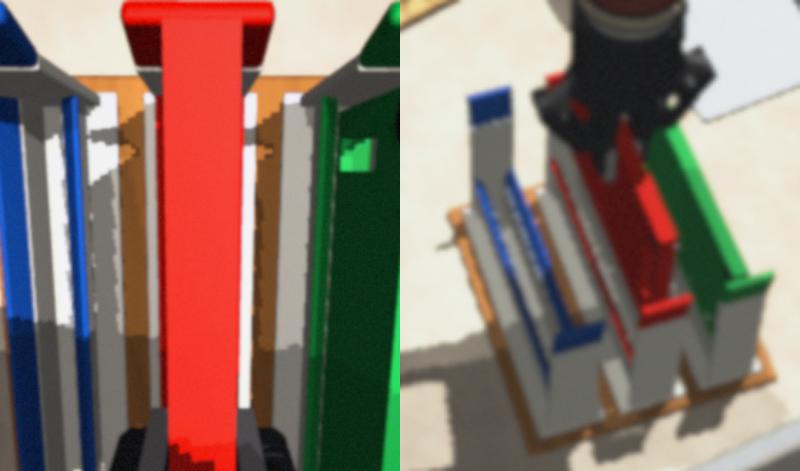

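Board is over the red slot between its panels, about 1 mm right of centre (panel mid 197 vs board 201). I'll correct by 1 mm and lower.

arm_command([
  {"slide": [0,-0.001,0.005],"spin": 0,"gripper": -1},
  {"slide": [0,-0.001,0.012],"spin": 0,"gripper": -1},
  {"slide": [0,-0.001,0.02],"spin": 0,"gripper": -1},
  {"slide": [0,-0.001,0.026],"spin": 0,"gripper": -1},
  {"slide": [0,-0.001,0.032],"spin": 0,"gripper": -1},
  {"slide": [0,-0.001,0.036],"spin": 0,"gripper": -1},
  {"slide": [0,-0.001,0.036],"spin": 0,"gripper": -1},
])

```text
t: 20.32
tool_pos: [0.5547, -0.0897, 0.193]
tool_rot: [-2.355, -2.076, 0.002]
contact_force: [-0.1, 0.3, -2.8]
opening: 0.0116
grip_force: 43.3
```

```bash
python3 - <<'E'
from h import *
o=status.get_obs(); go((.5548,-.0898,.1635),-7.2,o); print(o['contact_force'],o['wrist_torque'],o['grip_force'])
E
```

```text
slide [-0.0001  0.0002  0.0295] spin -0.02 yaw now -7.22 pos [ 0.5547 -0.0897  0.193 ]
[-0.0523  0.3252 -2.8069] [ 0.0114  0.0183 -0.0214] 43.273943066596985
```

No contact, and the board's foot is already below the lips. On down.

arm_command([
  {"slide": [0,0,0.005],"spin": 0,"gripper": -1},
  {"slide": [0,0,0.01],"spin": 0,"gripper": -1},
  {"slide": [0,0,0.015],"spin": 0,"gripper": -1},
  {"slide": [0,0,0.02],"spin": 0,"gripper": -1},
  {"slide": [0,0,0.024],"spin": 0,"gripper": -1},
  {"slide": [0,0,0.027],"spin": 0,"gripper": -1},
  {"slide": [0,0,0.027],"spin": 0,"gripper": -1},
])

```text
t: 20.9
tool_pos: [0.5549, -0.0898, 0.1667]
tool_rot: [-2.356, -2.076, 0.001]
contact_force: [-1.0, 0.1, -2.9]
opening: 0.0114
grip_force: 43.3
```

```bash
python3 - <<'E'
from h import *
o=status.get_obs(); go((.5548,-.0898,.1635),-7.2,o); print(o['contact_force'],o['wrist_torque'],o['grip_force'])
E
```

```text
slide [-0.     -0.0001  0.0032] spin -0.02 yaw now -7.22 pos [ 0.5549 -0.0898  0.1667]
[-0.9934  0.0955 -2.9432] [-0.0104 -0.0517 -0.0084] 43.25582206249237
```

arm_command([
  {"slide": [0,0,0.0015],"spin": 0,"gripper": -1},
  {"slide": [0,0,0.003],"spin": 0,"gripper": -1},
  {"slide": [0,0,0.0045],"spin": 0,"gripper": -1},
  {"slide": [0,0,0.0055],"spin": 0,"gripper": -1},
  {"slide": [0,0,0.0055],"spin": 0,"gripper": -1},
])

```text
t: 21.32
tool_pos: [0.5558, -0.0901, 0.1631]
tool_rot: [2.356, 2.077, 0.001]
contact_force: [-1.3, 0.1, 2.3]
opening: 0.0117
grip_force: 43.9
```

Seated at the expected height (0.163) with floor contact. Release and rise.

arm_command([
  {"slide": [0,0,0.001],"spin": 0,"gripper": -0.8},
  {"slide": [0,0,0],"spin": 0,"gripper": -0.5},
  {"slide": [0,0,0],"spin": 0,"gripper": -0.4},
  {"slide": [0,0,0],"spin": 0,"gripper": -0.4},
  {"slide": [0,0,-0.03],"spin": 0,"gripper": -0.4},
  {"slide": [0,0,-0.07],"spin": 0,"gripper": -0.4},
  {"slide": [0,0,-0.11],"spin": 0,"gripper": -0.4},
  {"slide": [0,0,-0.15],"spin": 0,"gripper": -0.4},
])

```text
t: 21.98
tool_pos: [0.555, -0.0898, 0.3132]
tool_rot: [-2.356, -2.077, 0.001]
contact_force: [0.5, -0.4, -0.3]
opening: 0.0254
grip_force: 0.0
```

arm_command([
  {"slide": [0.02,0,-0.03],"spin": 0,"gripper": -0.4},
  {"slide": [0.05,0,-0.05],"spin": 0,"gripper": -0.4},
  {"slide": [0.05,0,-0.05],"spin": 0,"gripper": -0.4},
  {"slide": [0.05,0,-0.05],"spin": 0,"gripper": -0.4},
])

```text
t: 22.32
tool_pos: [0.5623, -0.0395, 0.3641]
tool_rot: [2.352, 2.078, 0.003]
contact_force: [0.2, -1.0, -0.8]
opening: 0.0257
grip_force: 0.0
```

```bash
python3 - <<'E'
from h import *
o=status.get_obs(); print(o['tool_pos'],o['contact_force'])
im=snap('wrist','w19.png'); im['obs']=o; w=wview(im); S=snap('scene','s19.png')['frame']
cv2.imwrite('pics/c19.png',np.hstack([cv2.resize(im['frame'],(533,400)),cv2.resize(S[280:440,300:400],(250,400),interpolation=2)])[:,:,::-1])
m=redmask(im['frame'],2.5,90)
for v in range(60,420,30):
    c=np.where(m[v,260:400])[0]+260
    if len(c): q=[ray(w,c.min(),v,.132),ray(w,c.max()+1,v,.132)]; print(v,c.min(),c.max(),np.mean(q,0),np.linalg.norm(q[0]-q[1]))
E
```

```text
[ 0.5623 -0.0395  0.3641] [ 0.1739 -1.0201 -0.7726]
180 301 336 [ 0.5642 -0.0149  0.132 ] 0.025416629141446934
210 302 336 [ 0.5619 -0.0365  0.132 ] 0.02518280150376378
240 312 335 [ 0.5624 -0.0592  0.132 ] 0.01760612412458657
270 320 335 [ 0.5625 -0.0827  0.132 ] 0.01197155739832495
300 303 334 [ 0.5529 -0.106   0.132 ] 0.024423364816132578
330 312 336 [ 0.554  -0.1317  0.132 ] 0.019477753151424023
360 312 327 [ 0.5472 -0.1574  0.132 ] 0.01272767489593193
390 298 338 [ 0.5426 -0.1846  0.132 ] 0.03331701264118815
```

View pics/c19.png

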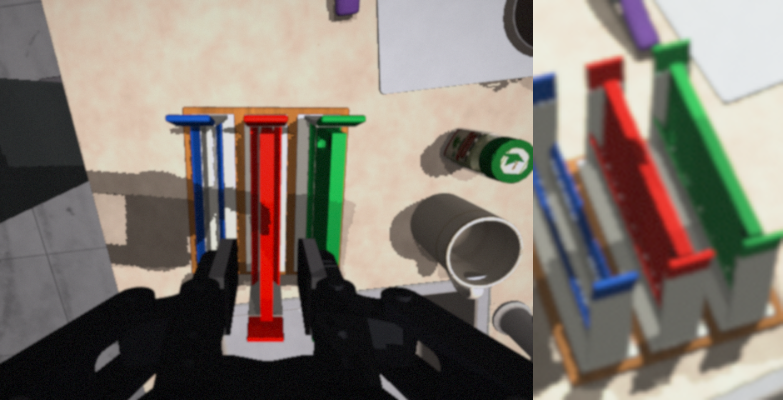

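The picture shows the red board standing upright in the red slot (wrist column ≈265). Its top is level with the green board's, the blue slot is empty, and the gripper is clear. Handing in.

```bash
python3 -c "
from station import order
print(order.finish_job())"
```

```text
the job is handed in; nothing more can be done
None
```

I turned the red board onto its long edge, released it in the middle of the drying stand, then re-gripped it and lowered it into the red slot; in the last pictures it stands home on its long edge, and I handed the job in at about 22 s without getting a verdict back.

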